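# Test-run the paddle sander

### The arm

A 6-joint arm with a two-finger parallel gripper is mounted at the origin on the work surface. World frame = base frame: x ahead of the robot, y to its left, z up, the work surface at z = 0. Lengths are in m, angles in rad, forces in N, time in s.
With the tool pointing down it reaches from about 0.3 to 1 m from the base axis. Payload 5.1 kg.
Tool frame: the origin (TCP) lies on the centre line of the jaws, within the pads' length; the fingertips stand 19 mm ahead of it and the grasp point (between the pads) is the TCP; z points along the fingers, y is the direction in which the jaws open and shut (so a half turn about z gives the same grasp; the last joint's range is limited). The gripper opens to 95 mm and grips with 3 to 60 N. Pads are 20 mm wide; open, the fingers measure 119 mm over their backs; the gripper's body (75 mm by 180 mm) begins 59 mm behind the grasp point.
Start: joints at [-1.356, 0.124, 1.65, -0, 1.367, -0.083], TCP at [0.191, -0.621, 0.234] pointing down, gripper open.
Joint ranges: [-2.61, 2.61], [-1.02, 2.33], [0.03, 2.71], [-1.35, 4.49], [0.32, 2.68], [-2.91, 2.91]. Speed limits (rad/s): [2.57, 2.57, 3.14, 3.14, 3.14, 3.14].

### API

Orientations are given as a rotation vector (axis times angle).
In Python, from cell import * gives the robot as it stands.
- The arm moves only by the shell command python3 -m inch 'ROWS' [FORCE]. ROWS is JSON, a list of rows, each an object with "hand": the opening, from 0 (shut) to 1 (fully open); "travel": the shift along the tool's x, y, z in units of 50 mm (1.0 is 50 mm), a list of three; "spin": the turn about the tool's z in units of 8 degrees (1.0 is 8 degrees). In form: [{"hand": hand, "travel": [dx, dy, dz], "spin": spin}, ...]. A call has 1 to 12 rows; each row shifts and turns the commanded pose from where the row before left it, along the tool's axes as they then stand; what a row does not reach is not made up. A row lasts 1/10 s, in which the tool goes at most 50 mm and 8.59 degrees, less where a joint would pass 70% of its speed; a pose out of reach is approached as far as the arm can. A call is refused whole if a number of a shift passes 1 or a number of a turn 1, either way. A call with a gripper value outside its range is refused whole. The fingers move at their own pace and stop on an object; FORCE is the grip in N (left out, the last holds). Time passes only in rows, so rows that do not move let the fingers close. It gives the time, the measured TCP pose, the force and the opening at its end, in the units of the state.
- get_state(): the state, without advancing time (a new reading comes with each control period).
- get_image(name): name is "side" or "top"; returns a dict with "img" (400x640x3 uint8, red, green, blue), "K" (3x3 intrinsics, pixels), "T" (4x4, takes a point from camera to world coordinates). Camera axes: x right, y down, z forward; pixel columns grow to the right and rows downward; lengths in m; the calibration is good to about 2 mm. A picture is of the moment at which its call begins. There is no depth.
- close_job(): hands the job in, once; it reports no verdict.
The state is a dict: "time_s": time; "joints": joint angles; "qd": joint speeds; "joint_torque": joint torques, N m; "eef_pos": TCP position; "tcp_rot": TCP orientation; "ft_force": force on the tool from outside, world axes, zero at the start; "moment": the same for the moment, N m; "width": finger opening in m.
Only numpy, scipy, OpenCV 4.12 (cv2) and the standard library are available. Lean on these libraries where they do the work, as an engineer would, in place of code of your own. Each camera call takes 0.05 s, during which the arm holds its last target.

### The job

The disc sander in its bench cradle has just had a new sanding disc; give it a short test run. Flip its lock-off lever all the way forward, towards the disc, then squeeze the paddle switch fully against the body, keep it in for about a second, and let go so that the paddle springs back out, with the lever left forward. Do not touch the straight grinder in the other cradle, which has the same lever and paddle.

Things in the scene. Friction and masses are not known exactly. Their poses are not given: they have to be found in the camera images.
- sander: Grey cordless tool on its side in a fixed wooden cradle; has the round disc (77 mm, on edge) at its head. Origin: underside centre of cradle; +x forward to the disc, +y the paddle side, z up. In this frame (mm): body bar y -18..18, z 65..105, x -105..85; battery 55x56x60 at x -142; posts 22 long, 62 wide at x -105 and 82; base 310x100x15; disc x 128, y -39..-24. Else free space.
- sander_lock (a joint): Lock-off lever, rad: bright tab 6 thick, z 73..97, on the paddle's outside, upright pivot at sander-frame x 12, y 40 mm. At 0 to 0.1 (start) it stands straight out, tip at x 17, y 78, and blocks the paddle. Swinging the tip forward (+x, to the disc) raises it to 1.2 (end stop); forward means over 0.9. Needs 1 to 3 N; stays where left.
- sander_paddle (a joint): Paddle, rad: black plate 125 long, 4 thick, z 71..99, hinge upright at sander-frame x 55, y 22 mm, free end x -69. 0: out, sprung, outer face at y 37 where x is -45 (lever-free half, to squeeze). 0.13: fully in (end stop), outer face y 24, so 42 mm across paddle and body. Full needs 12 N at x -45; springs back. Blocked unless lever forward.
- grinder: The tool to leave alone: straight grinder with a thin tapered metal nose and a 6 mm shank where the sander has its disc, in its own fixed cradle. Body, battery, paddle, lever, cradle, origin and axes are as for the sander.

How it is judged:
By the outcome, as a careful person would: the job done as asked, in the order asked, and still so for the second after the job is handed in, with the robot touching nothing.
It also fails if it takes over 42 s, if anything falls off the work surface, if the arm or the gripper's body presses on something with over 40 N, if the wrist force passes 120 N, or if a joint passes its speed limit or range.

## Working session

There is one attempt and no reset: what is moved stays moved. The work goes in short steps, Python scripts to look and compute and a shell command to move; the robot and the scene stay as the last step left them, time stands still between calls to the robot, and variables do not carry over. Pictures are saved under pics/ and viewed, and the job is handed in when it is done.

```bash
ls; mkdir -p pics
python3 - <<'E'
from cell import *
import cv2,numpy as np
s=get_state();print(s)
for n in("side","top"):
    d=get_image(n);cv2.imwrite(f"pics/{n}0.png",d["img"][:,:,::-1]);print(n,d["K"],d["T"])
    np.savez(f"{n}0.npz",**d)
E
```

```text
pics
{'time_s': 0.0, 'joints': array([-1.35559997e+00,  1.24469024e-01,  1.65166206e+00, -2.03577627e-05,
        1.36749152e+00, -8.26141795e-02]), 'qd': array([-0.00013145,  0.00096956,  0.00035894,  0.00066774,  0.00132773,
        0.00108041]), 'joint_torque': array([-1.48460575e-03, -4.17609215e+01, -3.59932995e+01,  7.72789749e-02,
        4.90814529e-02, -1.97617337e-04]), 'eef_pos': array([ 0.19055784, -0.62081312,  0.23241742]), 'tcp_rot': array([-3.10482530e+00, -4.65778985e-01,  2.42311140e-04]), 'ft_force': array([-0.81140676,  0.74259463,  0.26524453]), 'moment': array([ 0.0221736 ,  0.02294929, -0.01480677]), 'width': 0.09496657956885209}
side [[503.05967044   0.         317.62813714]
 [  0.         503.05967044 195.32063966]
 [  0.           0.           1.        ]] [[ 0.93245702 -0.20027928  0.30068607  0.30394169]
 [-0.36117831 -0.53660383  0.76263134 -0.73319292]
 [ 0.00861004 -0.81972223 -0.57269654  0.63839086]
 [ 0.          0.          0.          1.        ]]
top [[442.6445107    0.         324.41197416]
 [  0.         442.6445107  199.62063394]
 [  0.           0.           1.        ]] [[ 0.01660952 -0.99777094  0.0646318   0.52484985]
 [-0.99969122 -0.01776683 -0.01737278  0.02290184]
 [ 0.01848236 -0.06432329 -0.99775795  0.92994163]
 [ 0.          0.          0.          1.        ]]
```

View pics/side0.png

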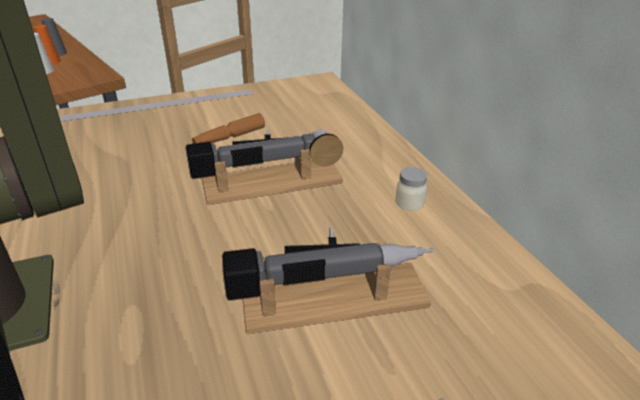

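View pics/top0.png

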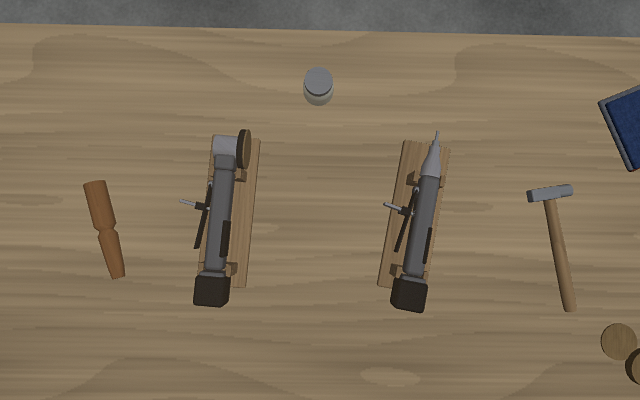

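Run:
```python
import cv2,numpy as np
d=np.load("top0.npz");im=d["img"][:,:,::-1]
cv2.imwrite("pics/topz.png",cv2.resize(im[120:320,160:280],None,fx=4,fy=4,interpolation=cv2.INTER_CUBIC)[:, :][0:800])
c=cv2.resize(im[120:270,165:285],None,fx=4,fy=4,interpolation=cv2.INTER_CUBIC);cv2.imwrite("pics/topz.png",c)
c=cv2.resize(im[200:320,165:285],None,fx=4,fy=4,interpolation=cv2.INTER_CUBIC);cv2.imwrite("pics/topz2.png",c)
d=np.load("side0.npz");im=d["img"][:,:,::-1]
c=cv2.resize(im[100:220,170:360],None,fx=4,fy=4,interpolation=cv2.INTER_CUBIC);cv2.imwrite("pics/sidez.png",c)
```

```text
(no output)
```

View pics/topz.png

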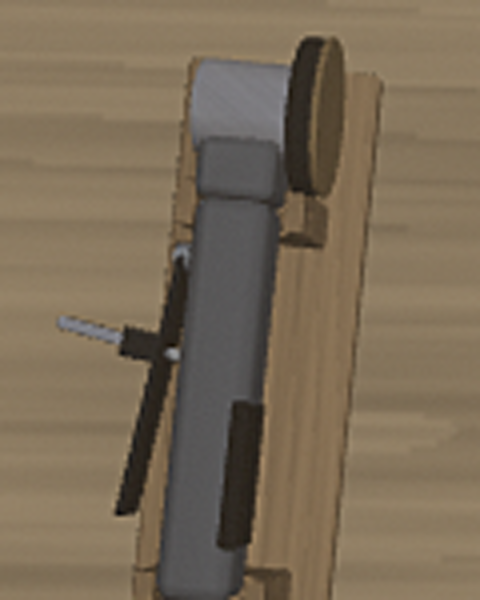

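View pics/topz2.png

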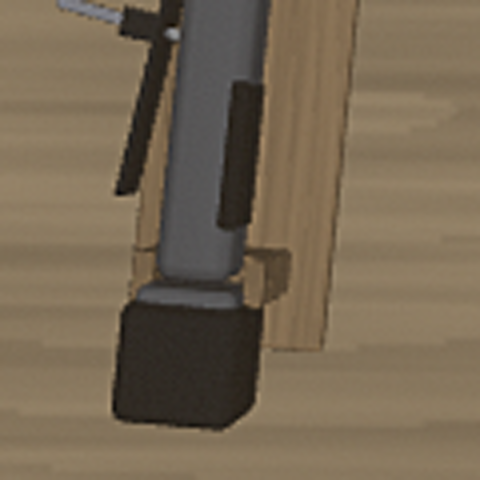

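View pics/sidez.png

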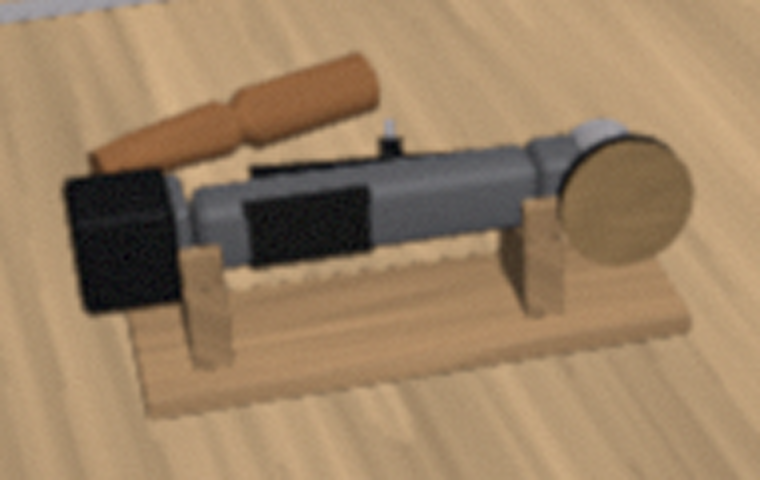

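```bash
cat > h.py <<'E'
import numpy as np
from scipy.optimize import least_squares
D={n:np.load(f"{n}0.npz") for n in("top","side")}
def ray(n,u,v,z):
    K,T=D[n]["K"],D[n]["T"];r=T[:3,:3]@np.linalg.inv(K)@[u,v,1];o=T[:3,3];return o+r*(z-o[2])/r[2]
E
python3 - <<'E'
from h import *
f=[("top",260.2,138.8,.015,(.155,-.05)),("top",245.7,287.5,.015,(-.155,-.05)),
("side",170+152/4,100+417/4,0.0,(-.155,-.05)),("side",170+690/4,100+330/4,0.0,(.155,-.05)),("top",180,200.5,.097,(.017,.078)),("top",193.75,248.5,.099,(-.069,.040)),("side",170+645/4,100+255/4,.015,(.155,.05))]
P=np.array([ray(*a[:4])[:2] for a in f]);L=np.array([a[4] for a in f])
def m(p):
    c,s=np.cos(p[2]),np.sin(p[2]);return L@np.array([[c,s],[-s,c]])+p[:2]
print(P)
for w in ([1]*4+[0,0,0],[1,1,0,0,0,0,0],[1]*7):
    r=least_squares(lambda p:(np.array(w)[:,None]*(m(p)-P)).ravel(),[.5,.2,0]);print(r.x);print((m(r.x)-P)*1000)
E
```

```text
[[0.70875975 0.14293299]
 [0.40174173 0.16447035]
 [0.40572427 0.16818661]
 [0.71136428 0.14494455]
 [0.57233383 0.27906071]
 [0.48335633 0.24970171]
 [0.70895576 0.20787253]]
[ 0.5605423  0.2050006 -0.0729606]
[[ 2.72539081  0.90177689]
 [ 0.56814512  1.96213905]
 [-3.41439669 -1.75412474]
 [ 0.12086075 -1.10979119]
 [10.84912525  2.49314478]
 [11.28538203  0.22229376]
 [ 9.81896706 35.69618302]]
[ 0.55874965  0.20357909 -0.0700354 ]
[[ 1.11101287 -0.07793323]
 [-1.11101287  0.07793323]
 [-5.09355469 -3.63833056]
 [-1.49351719 -2.08950131]
 [ 8.83244055  1.13753609]
 [ 9.36159975 -1.39218033]
 [ 7.91281632 34.7373697 ]]
[ 0.55611138  0.19984286 -0.09605149]
[[-3.15802107 -7.72474941]
 [-4.71109089  0.46808454]
 [-8.6936327  -3.24817925]
 [-5.76255113 -9.73631748]
 [ 8.17968969 -3.20774733]
 [ 7.90925355 -3.42585236]
 [ 6.23635253 26.87476129]]
```

Run:
```python
from h import *
p=[0.5605,0.205,-.073]
c,s=np.cos(p[2]),np.sin(p[2]);R=np.array([[c,-s],[s,c]])
def loc(n,u,v,z): return np.round((R.T@(ray(n,u,v,z)[:2]-p[:2]))*1000,1)
t=lambda u,v,z,o=120:loc("top",165+u/4,o+v/4,z)
s_=lambda u,v,z:loc("side",170+u/4,100+v/4,z)
print("hinge pin",t(180,252,.1));print("lever root pin",t(175,355,.1));print("lever tip",t(60,322,.097));print("paddle end",t(120,514,.099))
print("batt rear corners",t(113,415,.115,200),t(222,430,.115,200),"front",t(125,298,.115,200))
print("disc top",t(300,110,.085+.0385),t(330,110,.123))
print("body L",t(193,220,.095),t(160,575,.095),"R",t(278,220,.095),t(243,575,.095))
print("body end",t(200,597,.105))
print("post R front",t(328,205,.065),t(290,275,.065,200),'base post',)
print("side lever tip",s_(390,122,.097),"paddle end",s_(250,170,.099),"batt",s_(67,180,.115),s_(165,170,.115))
```

```text
hinge pin [44.  21.7]
lever root pin [-4.2 18.9]
lever tip [ 6.4 74.7]
paddle end [-80.   36.7]
batt rear corners [-178.    24.8] [-180.4  -24.8] front [-125.4   25.1]
disc top [112.2 -31.7] [113.5 -45.3]
body L [60.1 18.5] [-106.7   16.2] R [ 63.8 -21.3] [-103.4  -22.2]
body end [-114.1   -5.5]
post R front [ 76.4 -39. ] [-113.8  -39.9] base post
side lever tip [ 8.9 66.6] paddle end [-77.7  28.8] batt [-175.2   15.6] [-124.3   12.2]
```

```bash
python3 -m inch '[{"hand":0,"travel":[0,0,0],"spin":0.88},{"hand":0,"travel":[0,0,0],"spin":0.88},{"hand":0,"travel":[0,0,0],"spin":0.87},{"hand":0,"travel":[0.14,-0.45,0],"spin":0},{"hand":0,"travel":[0.28,-0.9,0],"spin":0},{"hand":0,"travel":[0.28,-0.9,0],"spin":0},{"hand":0,"travel":[0.28,-0.9,0],"spin":0}]' 20
python3 - <<'E'
from cell import *
s=get_state();print(s["joints"],s["time_s"])
E
```

```text
time_s: 0.8
eef_pos: [0.2506, -0.4658, 0.2328]
tcp_rot: [-3.138, 0.11, 0.0]
ft_force: [0.8, 0.3, 0.9]
width: 0.0445
[-1.17881010e+00 -1.45120304e-01  1.91840975e+00  2.67537566e-04
  1.36961946e+00  4.62230953e-01] 0.8
```

```bash
python3 -m inch '[{"hand":0,"travel":[0.28,-0.9,0],"spin":0},{"hand":0,"travel":[0.28,-0.9,0],"spin":0},{"hand":0,"travel":[0.28,-0.9,0],"spin":0},{"hand":0,"travel":[0.28,-0.9,0],"spin":0},{"hand":0,"travel":[0.28,-0.9,0],"spin":0},{"hand":0,"travel":[0.28,-0.9,0],"spin":0},{"hand":0,"travel":[0.28,-0.9,0],"spin":0},{"hand":0,"travel":[0.28,-0.9,0],"spin":0},{"hand":0,"travel":[0.28,-0.9,0],"spin":0},{"hand":0,"travel":[0.28,-0.9,0],"spin":0},{"hand":0,"travel":[0.28,-0.9,0],"spin":0},{"hand":0,"travel":[0.28,-0.9,0],"spin":0}]'
python3 -m inch '[{"hand":0,"travel":[0.28,-0.9,0],"spin":0},{"hand":0,"travel":[0.28,-0.9,0],"spin":0},{"hand":0,"travel":[0.28,-0.9,0],"spin":0},{"hand":0,"travel":[0.2,-0.6,0],"spin":0},{"hand":0,"travel":[0,0,0],"spin":0},{"hand":0,"travel":[0,0,0],"spin":0},{"hand":0,"travel":[0,0,0],"spin":0}]'
python3 - <<'E'
from cell import *
import cv2
s=get_state();print(s["joints"],s["time_s"],s["eef_pos"])
for n in("side","top"):
    d=get_image(n);cv2.imwrite(f"pics/{n}1.png",d["img"][:,:,::-1])
E
```

```text
time_s: 2.0
eef_pos: [0.4556, 0.0615, 0.2334]
tcp_rot: [3.14, -0.108, 0.0]
ft_force: [-0.2, -0.4, 1.1]
width: 0.0005
time_s: 2.7
eef_pos: [0.5184, 0.2195, 0.2332]
tcp_rot: [3.139, -0.11, -0.001]
ft_force: [-0.1, -0.1, 0.2]
width: 0.0004
[ 3.05318300e-01 -6.72797197e-02  1.84619868e+00 -2.72393308e-04
  1.36363541e+00  1.94632346e+00] 2.7 [0.51842239 0.21951558 0.23324477]
```

View pics/side1.png

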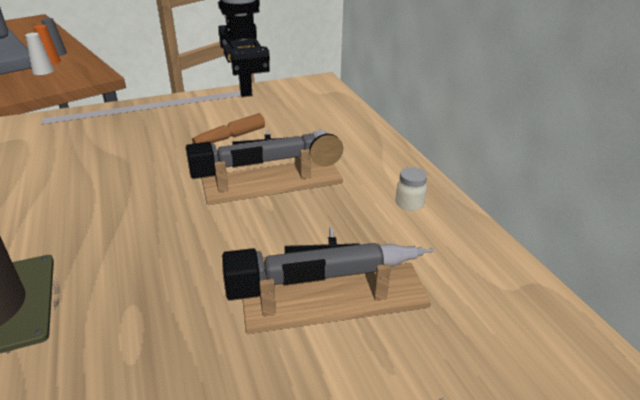

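View pics/top1.png

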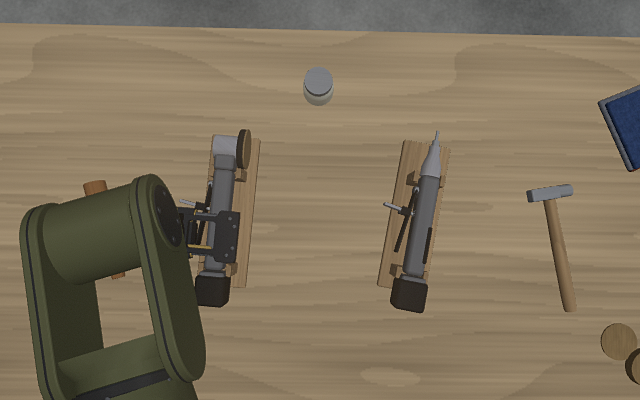

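```bash
python3 -m inch '[{"hand":0,"travel":[0.17,-0.5,0],"spin":0},{"hand":0,"travel":[0.17,-0.5,0],"spin":0},{"hand":0,"travel":[0,0,0.5],"spin":0},{"hand":0,"travel":[0,0,0.7],"spin":0},{"hand":0,"travel":[0,0,0.7],"spin":0},{"hand":0,"travel":[0,0,0.6],"spin":0},{"hand":0,"travel":[0,0,0.4],"spin":0},{"hand":0,"travel":[0,0,0],"spin":0},{"hand":0,"travel":[0,0,0],"spin":0}]'
python3 - <<'E'
from cell import *
import cv2
for n in("side","top"):
    d=get_image(n);im=d["img"][:,:,::-1]
    if n=="top": im=cv2.resize(im[120:270,165:285],None,fx=4,fy=4,interpolation=cv2.INTER_CUBIC)
    else: im=cv2.resize(im[70:220,170:360],None,fx=4,fy=4,interpolation=cv2.INTER_CUBIC)
    cv2.imwrite(f"pics/{n}2.png",im)
E
```

```text
time_s: 3.7
eef_pos: [0.5395, 0.2684, 0.0892]
tcp_rot: [-3.14, 0.111, -0.0]
ft_force: [-0.0, 0.5, -0.0]
width: 0.0007
```

View pics/side2.png

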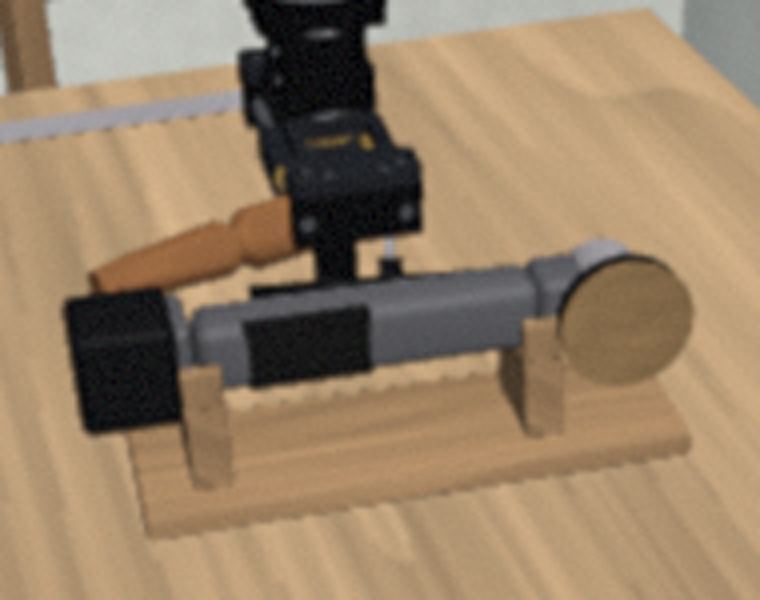

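View pics/top2.png

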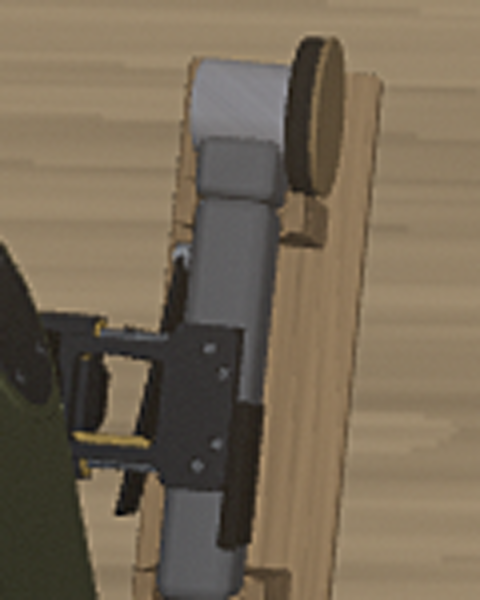

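```bash
python3 -m inch '[{"hand":0,"travel":[0.15,0,0],"spin":0},{"hand":0,"travel":[0.1,0,0],"spin":0},{"hand":0,"travel":[0.1,0,0],"spin":0},{"hand":0,"travel":[0.1,0,0],"spin":0},{"hand":0,"travel":[0.1,0,0],"spin":0}]'
python3 -m inch '[{"hand":0,"travel":[0.1,0,0],"spin":0},{"hand":0,"travel":[0.1,0,0],"spin":0},{"hand":0,"travel":[0.1,0,0],"spin":0},{"hand":0,"travel":[0,0,0],"spin":0}]'
python3 - <<'E'
from cell import *
import cv2
for n in("side","top"):
    d=get_image(n);im=d["img"][:,:,::-1]
    if n=="top": im=cv2.resize(im[120:270,165:285],None,fx=4,fy=4,interpolation=cv2.INTER_CUBIC)
    else: im=cv2.resize(im[70:220,170:360],None,fx=4,fy=4,interpolation=cv2.INTER_CUBIC)
    cv2.imwrite(f"pics/{n}3.png",im)
E
```

```text
time_s: 4.3
eef_pos: [0.5667, 0.2673, 0.0884]
tcp_rot: [-3.14, 0.109, 0.002]
ft_force: [-3.1, 0.4, 0.3]
width: 0.0005
time_s: 4.7
eef_pos: [0.5828, 0.2661, 0.0888]
tcp_rot: [-3.139, 0.109, -0.002]
ft_force: [0.3, 0.8, 0.3]
width: 0.0008
```

View pics/side3.png

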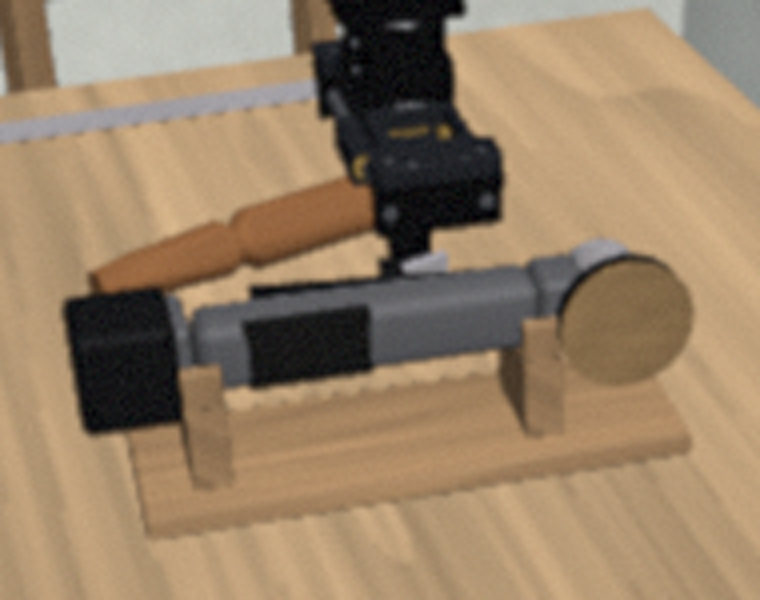

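View pics/top3.png

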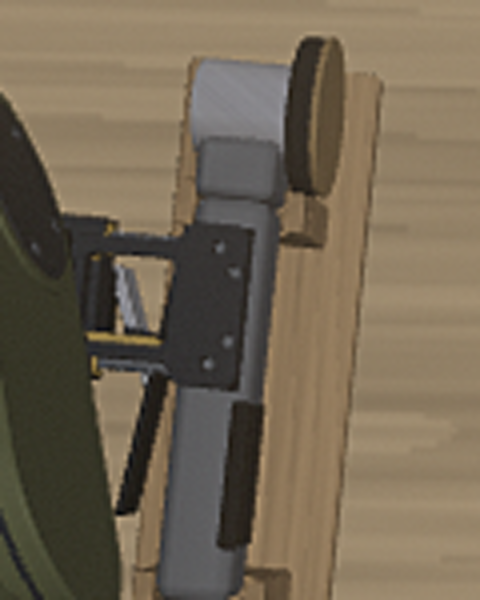

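```bash
python3 -m inch '[{"hand":0,"travel":[0.1,0,0],"spin":0},{"hand":0,"travel":[0,0.04,0],"spin":0},{"hand":0,"travel":[0,0.04,0],"spin":0},{"hand":0,"travel":[0,0,0],"spin":0}]'
python3 - <<'E'
from cell import *
import cv2
d=get_image("top");im=d["img"][:,:,::-1]
im=cv2.resize(im[120:270,165:285],None,fx=4,fy=4,interpolation=cv2.INTER_CUBIC)
cv2.imwrite(f"pics/top4.png",im)
E
```

```text
time_s: 5.2
eef_pos: [0.587, 0.2627, 0.0891]
tcp_rot: [-3.137, 0.109, -0.003]
ft_force: [1.3, 4.3, -0.9]
width: 0.0002
```

View pics/top4.png

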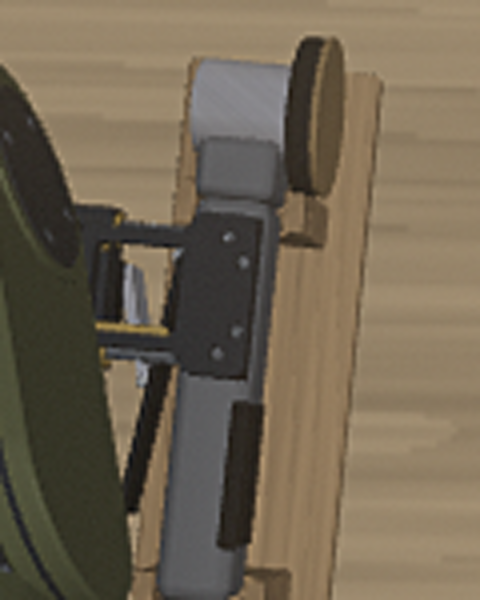

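```bash
python3 -m inch '[{"hand":0,"travel":[0,-0.2,0],"spin":0},{"hand":0,"travel":[0,-0.2,0],"spin":0},{"hand":0,"travel":[0,0,-0.6],"spin":0},{"hand":0,"travel":[0,0,-0.8],"spin":0},{"hand":0.5,"travel":[0,0,-0.6],"spin":0},{"hand":1,"travel":[-0.4,0.4,0],"spin":0},{"hand":1,"travel":[-0.6,0.6,0],"spin":0},{"hand":1,"travel":[-0.56,0.57,0],"spin":0},{"hand":1,"travel":[0,0,0],"spin":0},{"hand":1,"travel":[0,0,0],"spin":0},{"hand":1,"travel":[0,0,0],"spin":0},{"hand":1,"travel":[0,0,0],"spin":0}]'
python3 - <<'E'
from cell import *
import cv2
for n in("side","top"):
    d=get_image(n);im=d["img"][:,:,::-1]
    if n=="top": im=cv2.resize(im[120:270,165:285],None,fx=4,fy=4,interpolation=cv2.INTER_CUBIC)
    else: im=cv2.resize(im[70:220,170:360],None,fx=4,fy=4,interpolation=cv2.INTER_CUBIC)
    cv2.imwrite(f"pics/{n}5.png",im)
E
```

```text
time_s: 6.45
eef_pos: [0.5055, 0.2096, 0.1892]
tcp_rot: [-3.139, 0.108, -0.001]
ft_force: [0.3, 0.2, -0.3]
width: 0.059
```

View pics/side5.png

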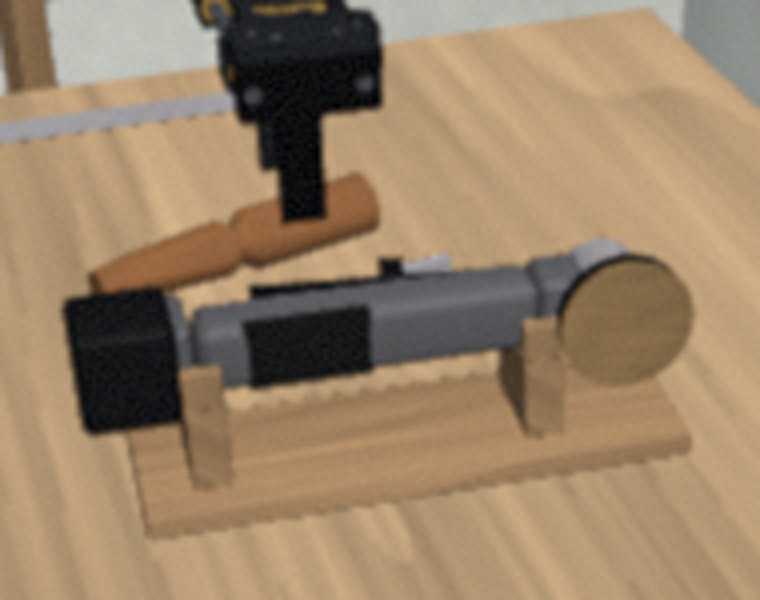

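View pics/top5.png

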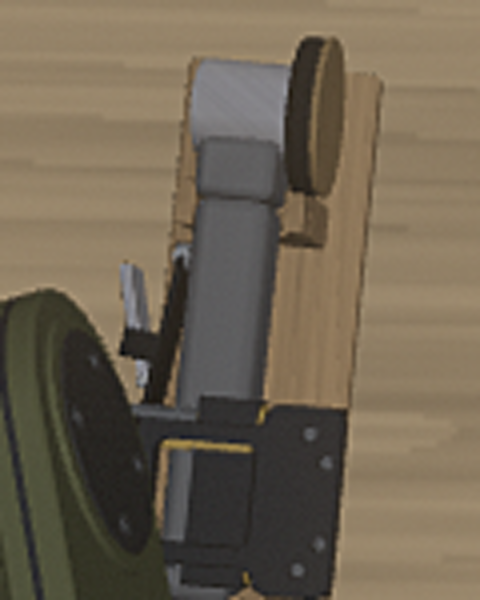

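```bash
python3 -m inch '[{"hand":1,"travel":[0,0,0],"spin":0},{"hand":1,"travel":[0,0,0],"spin":0},{"hand":1,"travel":[0,0,0],"spin":0},{"hand":1,"travel":[0,0,0],"spin":0},{"hand":1,"travel":[0,0,0.5],"spin":0},{"hand":1,"travel":[0,0,0.6],"spin":0},{"hand":1,"travel":[0,0,0.6],"spin":0},{"hand":1,"travel":[0,0,0.4],"spin":0},{"hand":1,"travel":[0,0,0],"spin":0},{"hand":1,"travel":[0,0,0],"spin":0}]'
python3 - <<'E'
from cell import *
import cv2
for n in("side","top"):
    d=get_image(n);im=d["img"][:,:,::-1]
    if n=="top": im=cv2.resize(im[120:270,165:285],None,fx=4,fy=4,interpolation=cv2.INTER_CUBIC)
    else: im=cv2.resize(im[70:220,170:360],None,fx=4,fy=4,interpolation=cv2.INTER_CUBIC)
    cv2.imwrite(f"pics/{n}6.png",im)
E
```

```text
time_s: 7.55
eef_pos: [0.5047, 0.2088, 0.0839]
tcp_rot: [3.14, -0.109, -0.0]
ft_force: [-0.1, 0.0, 0.6]
width: 0.0953
```

View pics/side6.png

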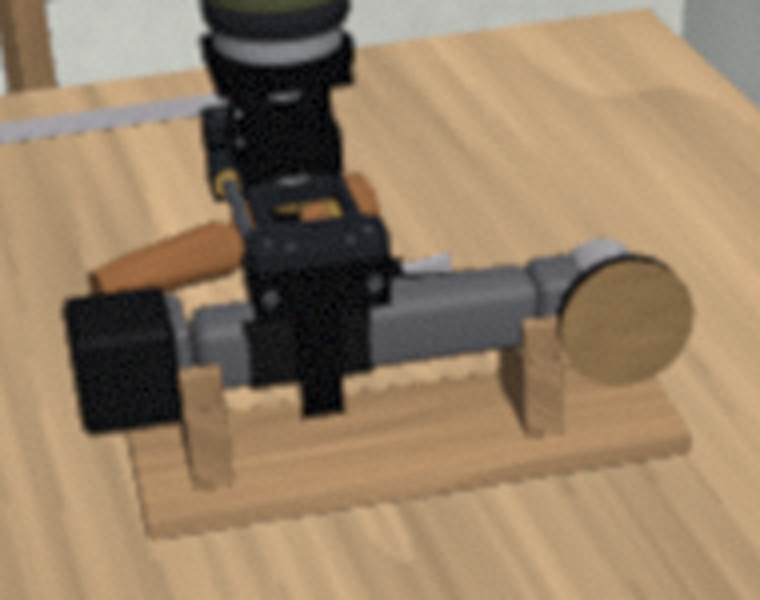

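View pics/top6.png

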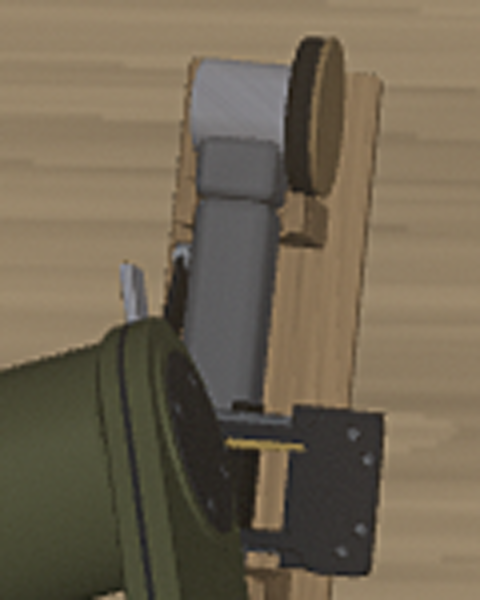

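```bash
python3 -m inch '[{"hand":0.6,"travel":[0,0,0],"spin":0},{"hand":0.6,"travel":[0,0,0],"spin":0},{"hand":0.6,"travel":[0,0,0],"spin":0},{"hand":0.6,"travel":[0,0,0],"spin":0},{"hand":0.6,"travel":[0,0,0],"spin":0},{"hand":0.6,"travel":[0,0,0],"spin":0}]' 25
```

```text
time_s: 8.25
eef_pos: [0.5043, 0.2108, 0.0844]
tcp_rot: [-3.135, 0.11, 0.001]
ft_force: [-1.9, 8.0, 3.2]
width: 0.0583
```

```bash
python3 -m inch '[{"hand":0.3,"travel":[0,0,0],"spin":0},{"hand":0.3,"travel":[0,0,0],"spin":0},{"hand":0.3,"travel":[0,0,0],"spin":0},{"hand":0.3,"travel":[0,0,0],"spin":0}]' 30
python3 - <<'E'
from cell import *
import cv2
for n in("side","top"):
    d=get_image(n);im=d["img"][:,:,::-1]
    if n=="top": im=cv2.resize(im[120:270,165:285],None,fx=4,fy=4,interpolation=cv2.INTER_CUBIC)
    else: im=cv2.resize(im[70:220,170:360],None,fx=4,fy=4,interpolation=cv2.INTER_CUBIC)
    cv2.imwrite(f"pics/{n}7.png",im)
s=get_state();print(s["time_s"],s["width"],s["ft_force"],s["eef_pos"])
E
```

```text
time_s: 8.65
eef_pos: [0.504, 0.2125, 0.0845]
tcp_rot: [-3.132, 0.109, 0.001]
ft_force: [-3.5, 14.3, 2.7]
width: 0.0411
8.75 0.040683688977873174 [-2.78234531 14.22016622  2.10174478] [0.50408522 0.21250325 0.08452036]
```

View pics/top7.png

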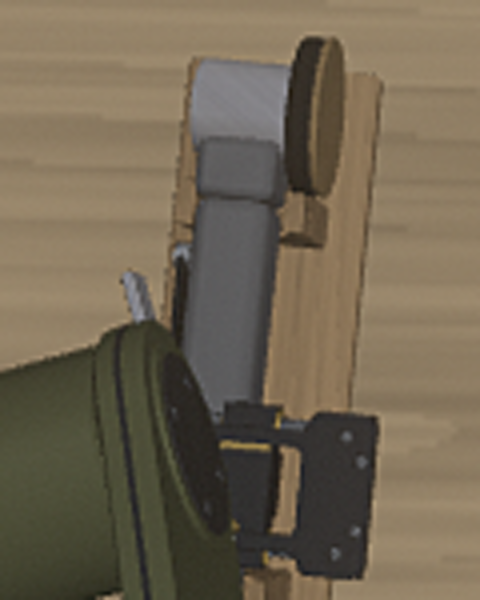

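View pics/side7.png

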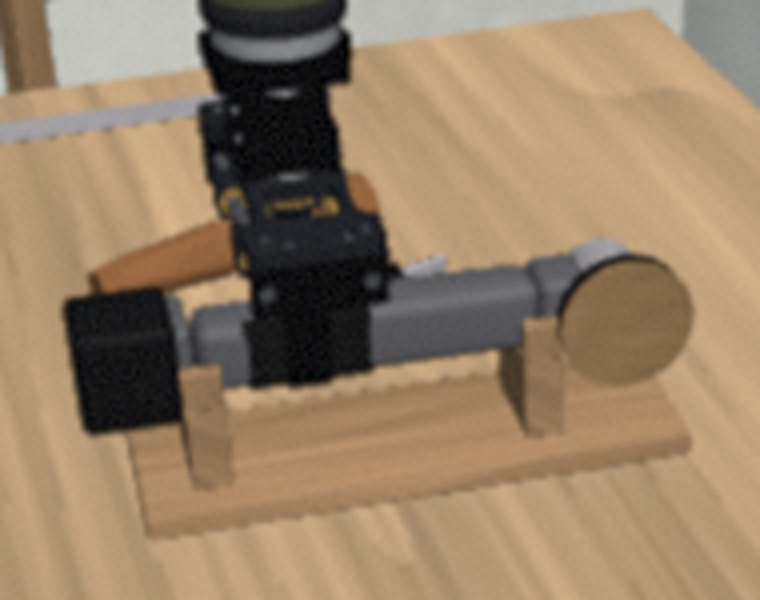

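```bash
python3 -m inch '[{"hand":0.3,"travel":[0,0,0],"spin":0},{"hand":0.3,"travel":[0,0,0],"spin":0},{"hand":0.3,"travel":[0,0,0],"spin":0},{"hand":0.3,"travel":[0,0,0],"spin":0}]' 30
```

```text
time_s: 9.15
eef_pos: [0.5041, 0.2125, 0.0845]
tcp_rot: [-3.133, 0.109, 0.001]
ft_force: [-2.9, 15.2, 2.8]
width: 0.0412
```

```bash
python3 -m inch '[{"hand":0.3,"travel":[0,0,0],"spin":0},{"hand":0.3,"travel":[0,0,0],"spin":0},{"hand":0.3,"travel":[0,0,0],"spin":0},{"hand":0.3,"travel":[0,0,0],"spin":0},{"hand":1,"travel":[0,0,0],"spin":0},{"hand":1,"travel":[0,0,0],"spin":0},{"hand":1,"travel":[0,0,0],"spin":0},{"hand":1,"travel":[0,0,0],"spin":0},{"hand":1,"travel":[0,0,0],"spin":0},{"hand":1,"travel":[0,0,0],"spin":0},{"hand":1,"travel":[0,0,0],"spin":0},{"hand":1,"travel":[0,0,0],"spin":0}]'
python3 -m inch '[{"hand":1,"travel":[0,0,0],"spin":0},{"hand":1,"travel":[0,0,0],"spin":0}]'
```

```text
time_s: 10.35
eef_pos: [0.5043, 0.2083, 0.0833]
tcp_rot: [3.139, -0.109, -0.001]
ft_force: [0.3, 0.3, 0.5]
width: 0.0942
time_s: 10.55
eef_pos: [0.5044, 0.2086, 0.0834]
tcp_rot: [3.139, -0.109, -0.001]
ft_force: [0.3, 0.9, 0.1]
width: 0.095
```

Now lift clear and move back for an unobstructed look.

```bash
python3 -m inch '[{"hand":1,"travel":[0,0,-0.4],"spin":0},{"hand":1,"travel":[0,0,-0.8],"spin":0},{"hand":1,"travel":[0,0,-0.9],"spin":0},{"hand":1,"travel":[0,0,-0.7],"spin":0},{"hand":1,"travel":[0,0.6,0],"spin":0},{"hand":1,"travel":[0,0.8,0],"spin":0},{"hand":1,"travel":[0,0.8,0],"spin":0},{"hand":1,"travel":[0,0.8,0],"spin":0},{"hand":1,"travel":[0,0.6,0],"spin":0},{"hand":1,"travel":[0,0,0],"spin":0},{"hand":1,"travel":[0,0,0],"spin":0}]'
python3 - <<'E'
from cell import *
import cv2
for n in("side","top"):
    d=get_image(n);im=d["img"][:,:,::-1]
    if n=="top":
        cv2.imwrite("pics/top8f.png",im); im=cv2.resize(im[120:270,165:285],None,fx=4,fy=4,interpolation=cv2.INTER_CUBIC)
    cv2.imwrite(f"pics/{n}8.png",im)
E
```

```text
time_s: 11.65
eef_pos: [0.492, 0.029, 0.2237]
tcp_rot: [-3.139, 0.112, -0.0]
ft_force: [0.5, -0.1, 0.9]
width: 0.0952
```

View pics/top8.png

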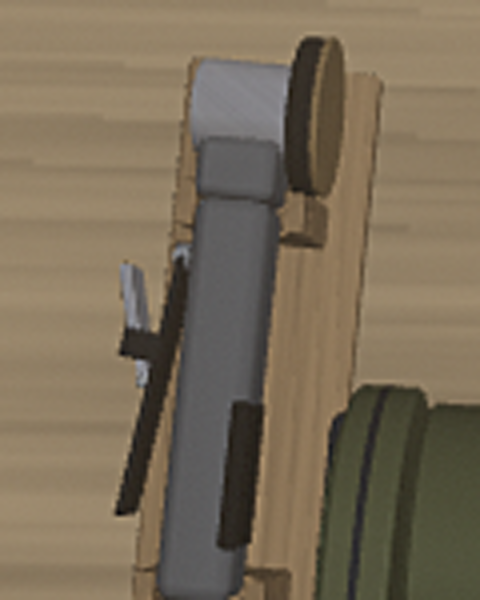

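View pics/side8.png

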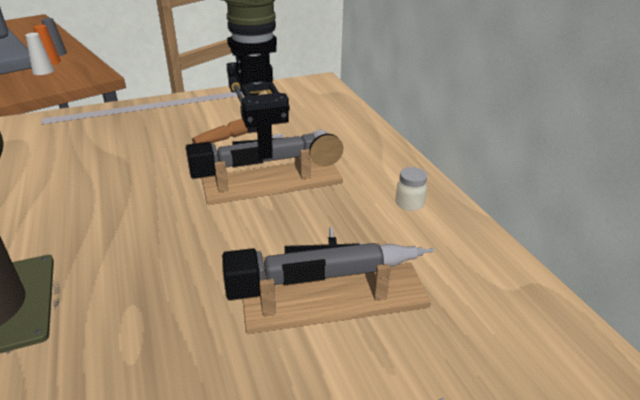

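Run:
```python
from cell import *
print(close_job())
```

```text
the job is handed in; nothing more can be done
None
```

I ran the sander's test as asked and handed the job in after about 12 s of robot time; no verdict is reported.

- **Lever:** with closed fingers I swept it forward until it met about 4 N. The last top view, tip at zoomed pixel (124, 265), puts it at about 1.19 rad, against the 1.2 end stop. It stayed there through the squeeze.
- **Early paddle movement:** pressing the lever against its stop also moved the paddle's free end in by roughly 5 mm for a moment. The lever was already forward by then.
- **Squeeze:** I gripped the paddle and body at about x -45 with 30 N. The opening stalled at 41 mm, where 42 mm means fully in; I put the 1 mm down to pad give or noise. There was a net sideways force of 14–15 N because the grip was 3–4 mm off centre. The hold was about 1 s, then I opened the fingers fully.
- **After release:** the last picture shows the paddle's free end back at its starting pixel (about 120, 514), and the gripper is clear of everything. The grinder was not touched, and its lever still stands straight out.
- **Disagreement in the measurements:** the tool sat about 10 mm further back on its base than the cradle dimensions suggest. I worked from the tool's own features, and the contacts with the lever and paddle agreed with that to within 1–2 mm.

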